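# Line up the cylinders from tall to short beside the puzzle box

## Robot

A 6-joint arm with a two-finger parallel gripper is mounted at the origin on the work surface. World frame = base frame: x ahead of the robot, y to its left, z up, the work surface at z = 0. Lengths are in mm, angles in rad, forces in N, time in s.
With the tool pointing down it reaches from about 350 to 775 mm from the base axis. Payload 7.3 kg.
Tool frame: the origin (TCP) lies at the very end of the fingers, on their centre line; the grasp point (between the pads) lies 19 mm behind it; z points along the fingers, y is the line along which they close (so a half turn about z gives the same grasp; the last joint's range is limited). The gripper opens to 92 mm and grips with 3 to 60 N. Pads are 19 mm wide; open, the fingers measure 130 mm over their backs; the gripper's body (75 mm by 190 mm) begins 47 mm behind the grasp point.
Start: joints at [-1.496, 0.342, 1.524, -0, 1.275, -0.146], TCP at [115.002, -512.269, 226.741] pointing down, gripper open.
Joint ranges: [-2.53, 2.53], [-0.77, 2.02], [0.04, 2.7], [-1, 4.14], [0.28, 2.66], [-3.11, 3.11]. Speed limits (rad/s): [2.57, 2.57, 3.14, 3.14, 3.14, 3.14].

## Interface

Orientations are given as a rotation vector (axis times angle).
In Python, from workcell import ctrl gives the robot as it stands. Calls block until the motion is done:
- ctrl.goto(position, orientation): joint-space move of the TCP to a pose.
- ctrl.servo_line(position, vel=150, frame=None, threshold=None): straight line of the TCP; frame=None keeps the orientation; vel is the mean speed in mm/s. With threshold (N) it stops when the force on the tool has changed by that much, and returns True; else False.
- ctrl.set_joints(angles): joint-space move.
- ctrl.command_gripper(opening): finger opening in mm; the grip force is fixed at half the most; returns when the fingers have stopped.
- ctrl.pause(seconds).
- ctrl.ik(position, orientation): joint angles nearest the present ones, or None.
- ctrl.get_image(name): name is "scene" or "top" or "wrist"; returns (picture, depth): 420x560x3 uint8, blue, green, red; 420x560 float32, mm along the optical axis (not along the pixel's ray), 0 where there is no reading.
- ctrl.camera_info(name): a dict with "fx", "fy", "cx", "cy" (pixels), "R" (3x3) and "t" (3): a world point X has camera coordinates R X + t; the wrist camera has in their place "tool_from_camera" (4x4, takes a point from camera to tool coordinates, whose origin is the TCP and whose axes are the flange's). Camera axes: x right, y down, z forward; pixel columns grow to the right and rows downward; lengths in mm; the calibration is good to about 2 mm. A picture is of the moment at which its call begins: read the wrist's pose just before it. camera_info takes no time and is no camera call.
A pose or a line that the arm cannot do raises ctrl.PlanningError and nothing moves.
- ctrl.finish_job(): hands the job in; it is judged then, once.
Readings, each from a call of its own:
- ctrl.read_clock(): time.
- ctrl.read_q(): joint angles.
- ctrl.read_dq(): joint speeds.
- ctrl.read_tau(): joint torques, N m.
- ctrl.read_ee_pos(): TCP position.
- ctrl.read_orientation(): TCP orientation.
- ctrl.read_force(): force on the tool from outside, world axes, zero at the start.
- ctrl.read_ft_torque(): the same for the moment, N m.
- ctrl.read_opening(): finger opening in mm.
- ctrl.read_finger_force(): force on a finger pad.
Only numpy, scipy, OpenCV 4.12 (cv2) and the standard library are available. Lean on these libraries where they do the work, as an engineer would, in place of code of your own. Each camera call takes 0.05 s, during which the arm holds its last target. There are 200 camera calls.

## Task

Line up the four coloured wooden cylinders by height, standing upright and centred on the four marks of the long board: the tallest on the mark next to the wooden keyhole puzzle box, then each next mark a shorter one, down to the shortest at the fire engine's end. The yellow cylinder is stacked on the puzzle box under the lime green gear: first lift the gear off while the cylinder stays where it is, then move the cylinder to its mark, and put the gear back, hub up, on the middle of the box's top. Do not knock any cylinder over on the way.

Things in the scene. Friction and masses are not known exactly. Their poses are not given: they have to be found in the camera images.
- cyl_red: Red painted wooden cylinder, standing upright, 56 mm diameter, 90 mm tall. At the start it stands on the bench between the robot and the board, at least 40 mm clear all round. Origin: centre of its underside, z up (along its axis).
- cyl_blue: Blue painted wooden cylinder, standing upright, 56 mm diameter, 70 mm tall. At the start it stands on the bench between the robot and the board, at least 40 mm clear all round. Origin: centre of its underside, z up (along its axis).
- cyl_purple: Purple painted wooden cylinder, standing upright, 56 mm diameter, 30 mm tall. At the start it stands on the bench between the robot and the board, at least 40 mm clear all round. Origin: centre of its underside, z up (along its axis).
- cyl_yellow: Yellow painted wooden cylinder, standing upright, 56 mm diameter, 50 mm tall. At the start it stands in the middle of the top of the puzzle box with the lime green gear lying on it. Origin: centre of its underside, z up (along its axis).
- gear: Lime green plastic toy gear: toothed disc 38 mm across, 14 mm thick, with a round hub (the grip) of 18 mm diameter standing 24 mm up from its middle; 38 mm high in all, 30 g. At the start it lies on the yellow cylinder. Origin: centre of its underside, z up through the hub. It may be set down meanwhile on an empty mark.
- puzzle_box: Pale wooden box with a keyhole flap on its front, 90 x 90 mm, 50 mm high, flat closed top, fixed to the bench. It stands past one end of the row of marks (which end differs), centred on the row's line, about 110 mm from the nearest mark's centre. A black toy fire engine, 73 mm high, 60 mm wide along the row, stands likewise at the other end. Origin: centre of its underside.
- mark_dot: Round mark painted on the long board: dark disc, 64 mm across, with a white round dot, 24 mm across, flush (cannot be felt). Origin: its centre, on the board's top face, 12 mm above the bench. The four marks lie in one straight row, 90 mm apart, in an order that differs every time; the sign has no meaning.
- mark_bar: Round mark painted on the long board: dark disc, 64 mm across, with a white straight bar, 46 x 12 mm, flush (cannot be felt). Origin: its centre, on the board's top face, 12 mm above the bench. The four marks lie in one straight row, 90 mm apart, in an order that differs every time; the sign has no meaning.
- mark_cross: Round mark painted on the long board: dark disc, 64 mm across, with a white cross, 46 mm, flush (cannot be felt). Origin: its centre, on the board's top face, 12 mm above the bench. The four marks lie in one straight row, 90 mm apart, in an order that differs every time; the sign has no meaning.
- mark_square: Round mark painted on the long board: dark disc, 64 mm across, with a white square, 36 mm, flush (cannot be felt). Origin: its centre, on the board's top face, 12 mm above the bench. The four marks lie in one straight row, 90 mm apart, in an order that differs every time; the sign has no meaning.
Things that resemble listed ones, but are neither listed nor needed, are in the scene too. What is shaped like the cyl_blue but turquoise is not meant.

How it is judged:
By the outcome, as a careful person would: the job done as asked, in the order asked, and still so for the second after the job is handed in, with the robot touching nothing.
It also fails if it takes over 139 s, if anything falls off the work surface, if the arm or the gripper's body presses on something with over 40 N, if the wrist force passes 120 N, or if a joint passes its speed limit or range.

## Working session

There is one attempt and no reset: what is moved stays moved. The work goes in short steps, each a Python script; the robot and the scene stay as the last script left them, time stands still between calls to the robot, and variables do not carry over. Pictures are saved under pics/ and viewed, at most 14 in all, crops included, and the job is handed in when it is done.

```bash
mkdir -p pics; ls; python3 - <<'E'
from workcell import ctrl
import cv2,numpy as np
for n in("top","scene"):
    im,d=ctrl.get_image(n); cv2.imwrite(f"pics/{n}0.png",im); np.savez(f"{n}0.npz",im=im,d=d)
    print(n,{k:np.round(v,3).tolist() for k,v in ctrl.camera_info(n).items()})
print(ctrl.read_orientation(),ctrl.read_clock())
E
```

```text
pics
top {'fx': 428.362, 'fy': 428.362, 'cx': 281.455, 'cy': 205.183, 'R': [[-0.023, -1.0, 0.01], [-0.985, 0.021, -0.171], [0.171, -0.014, -0.985]], 't': [24.404, 483.792, 791.757]}
scene {'fx': 395.624, 'fy': 395.624, 'cx': 287.336, 'cy': 214.877, 'R': [[-0.3, 0.954, 0.002], [0.571, 0.181, -0.801], [-0.764, -0.239, -0.599]], 't': [144.617, -179.459, 1249.088]}
[-3.12110858e+00 -3.46015235e-01 -3.83123078e-05] 0.1
```

View pics/top0.png

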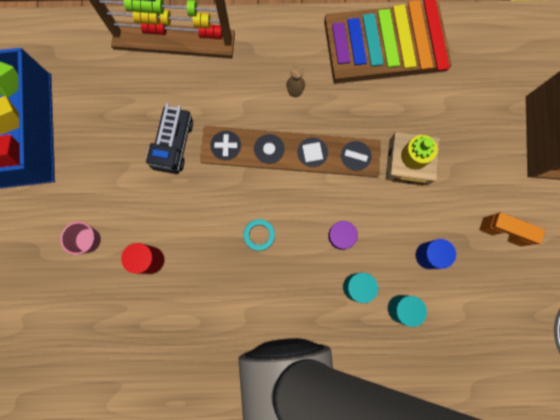

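View pics/scene0.png

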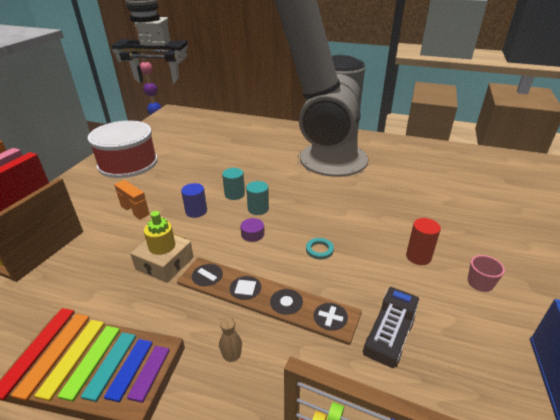

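The top view shows cross (225,146), dot (268,149), square (313,152) and bar (356,155), with the box at (415,158) on the bar's side and the fire engine at (170,138). Red is at (138,259), purple (343,236), blue (437,254) and gear/yellow (423,149). The turquoise ones are decoys. That gives red→bar, blue→square, yellow→dot, purple→cross.

```bash
cat > h.py <<'E'
import numpy as np,cv2
from workcell import ctrl
from scipy.spatial.transform import Rotation as Ro
def cam(n,q=None):
    c=ctrl.camera_info(n)
    if n!="wrist": return c,np.array(c["R"]).T,-np.array(c["R"]).T@np.array(c["t"])
    T=np.array(c["tool_from_camera"]); p=np.array(ctrl.read_ee_pos()); R=Ro.from_rotvec(ctrl.read_orientation()).as_matrix()
    return c,R@T[:3,:3],R@T[:3,3]+p
def shot(n):
    C=cam(n); im,d=ctrl.get_image(n)
    v,u=np.mgrid[:420,:560]; c,R,o=C
    P=np.stack([(u-c["cx"])/c["fx"]*d,(v-c["cy"])/c["fy"]*d,d],-1)@R.T+o
    return im,d,P,C
def onplane(C,uv,z):
    c,R,o=C; uv=np.atleast_2d(uv).astype(float)
    r=np.c_[(uv[:,0]-c["cx"])/c["fx"],(uv[:,1]-c["cy"])/c["fy"],np.ones(len(uv))]@R.T
    return (o+r*((z-o[2])/r[:,2])[:,None])[:,:2]
def disc(C,mask,z):
    """fit circle (world mm) to the hull of a mask of a flat disc at height z"""
    k,l,s,_=cv2.connectedComponentsWithStats(mask.astype(np.uint8))
    i=1+np.argmax(s[1:,4]); cs,_=cv2.findContours((l==i).astype(np.uint8),0,1)
    h=cv2.convexHull(np.vstack([x for x in cs]))[:,0]
    (x,y),r=cv2.minEnclosingCircle(onplane(C,h,z).astype(np.float32))
    w=onplane(C,np.argwhere(l==i)[:,::-1],z).mean(0)
    return np.round([x,y,r],1),np.round(w,1),s[i,4]
E
python3 - <<'E'
from h import *
im,d,P,C=shot("top")
def win(u,v,r): 
    m=np.zeros((420,560),bool); m[v-r:v+r,u-r:u+r]=1; return m
Z=P[...,2]
print("bench",np.median(Z[330:350,150:200]))
for n,u,v,h in(("red",138,259,90),("blue",437,254,70),("purple",343,236,30)):
    w=win(u,v,26); print(n,np.percentile(Z[w],98).round(1),*disc(C,w&(abs(Z-h)<6)&(im.max(2)-im.min(2).astype(int)>60),h))
w=win(423,149,30); print("hub",Z[w].max(),*disc(C,w&(Z>131),138)); print("gear",*disc(C,w&(abs(Z-114)<5),114)); 
w=win(415,158,40); print("box",*disc(C,w&(abs(Z-50)<5),50))
hsv=cv2.cvtColor(im,cv2.COLOR_BGR2HSV)
for n,u,v in(("cross",225,146),("dot",268,149),("square",313,152),("bar",356,155)):
    w=win(u,v,20); m=w&(im.min(2)>110)&(hsv[...,1]<60); m2=w&(hsv[...,1]<70)
    print(n,np.median(Z[w]).round(1),*disc(C,m,12),"|",*disc(C,m2,12))
b=P[win(415,158,40)&(abs(Z-50)<5)][:,:2].astype(np.float32); print("boxrect",cv2.minAreaRect(b))
E
```

```text
bench -1.1147951633550406
red 90.8 [385.4 275.4  28. ] [385.4 275.6] 768
blue 71.0 [ 382.1 -277.9   28. ] [ 382.7 -277.8] 701
purple 30.9 [ 425.2 -105.4   27.1] [ 425.5 -105.2] 589
hub 862.5518088849094 [ 574.4 -245.8    9.7] [ 574.3 -246. ] 87
gear [ 574.7 -246.5   20.2] [ 572.5 -243.5] 202
box [ 576.  -251.1   61.3] [ 565.9 -243.6] 1101
cross 11.2 [618.1 126.1  24. ] [618.2 126.3] 242 | [618.1 126.3  30.9] [617.9 126.3] 681
dot 11.1 [609.4  37.   13.3] [609.3  37. ] 128 | [608.7  36.6  31.1] [608.8  36.8] 682
square 11.2 [599.9 -52.8  25.1] [600.  -52.7] 338 | [599.9 -52.7  31. ] [599.6 -52.7] 689
bar 11.2 [ 591.1 -142.6   24. ] [ 590.7 -142.5] 160 | [ 590.3 -142.1   31.2] [ 590.2 -142. ] 691
boxrect ((573.591064453125, -252.32992553710938), (90.57148742675781, 95.27058410644531), 81.24369049072266)
```

The mark spacing (269.8 mm end to end) and the disc radii match the given sizes. Next I cross-check with the wrist camera.

```bash
cat >> h.py <<'E'
def down(a): return (Ro.from_euler("z",a)*Ro.from_euler("x",np.pi)).as_rotvec()
ROW=np.arctan2(618.1-590.5,126.2+142.2)  # row tilt
APERP=np.pi/2-ROW                        # fingers close across the row
E
python3 - <<'E'
from h import *
print(np.round(ctrl.camera_info("wrist")["tool_from_camera"],3).tolist(),ctrl.camera_info("wrist")["fx"])
print(APERP)
ctrl.goto([560,-200,330],down(APERP)); print(ctrl.read_q(),ctrl.read_clock())
im,d,P,C=shot("wrist"); cv2.imwrite("pics/w1.png",im); np.savez("w1.npz",im=im,d=d,P=P)
ctrl.goto([575,0,330],down(APERP)); print(ctrl.read_clock())
im,d,P,C2=shot("wrist"); cv2.imwrite("pics/w2.png",im); 
import pickle; pickle.dump((C,C2),open("C.pkl","wb")); np.savez("w2.npz",im=im,d=d,P=P)
E
```

```text
[[0.001, -0.969, -0.247, 65.724], [1.0, 0.0, 0.001, -0.21], [-0.001, -0.247, 0.969, -157.955], [0.0, 0.0, 0.0, 1.0]] 299.2935643132326
1.4683249083724033
[-4.73508448e-01  4.25624605e-01  1.11777427e+00 -3.01486874e-04
  1.59860450e+00 -3.69305617e-01] 2.1417
3.0083
```

```bash
python3 -c "
import cv2,numpy as np
cv2.imwrite('pics/w12.png',cv2.resize(np.hstack([cv2.imread('pics/w1.png'),cv2.imread('pics/w2.png')]),(800,300),interpolation=cv2.INTER_AREA))"
```

```text
(no output)
```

View pics/w12.png

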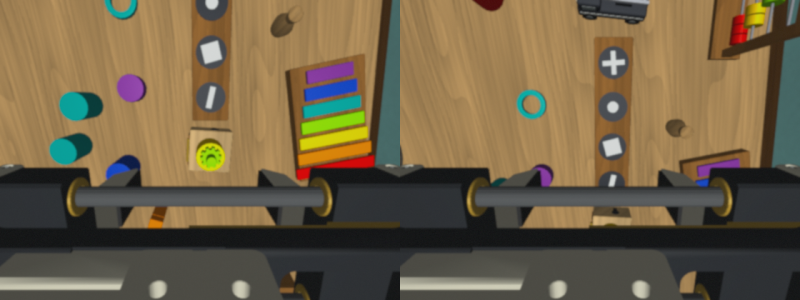

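Left view: square (294,71), bar (294,136), gear (295,217) and purple (183,123) in full-size pixels. Right view: cross (298,87), dot (298,150), square (298,206). I'll measure all of these.

```bash
cat >> h.py <<'E'
def win(u,v,r):
    m=np.zeros((420,560),bool); m[max(v-r,0):v+r,max(u-r,0):u+r]=1; return m
E
python3 - <<'E'
from h import *
import pickle
C=pickle.load(open("C.pkl","rb"))
for k,L in((0,(("square",294,71,26),("bar",294,136,26))),(1,(("cross",298,87,26),("dot",298,150,26),("square",298,206,24)))):
    f=np.load(f"w{k+1}.npz"); im,P=f["im"],f["P"]; hsv=cv2.cvtColor(im,cv2.COLOR_BGR2HSV)
    for n,u,v,r in L:
        w=win(u,v,r); m2=w&(hsv[...,1]<70); m=w&(im.min(2)>110)&(hsv[...,1]<60)
        print(n,np.median(P[...,2][w]).round(1),*disc(C[k],m,12),"|",*disc(C[k],m2,12))
f=np.load("w1.npz"); im,P=f["im"],f["P"]; Z=P[...,2]; w=win(294,215,32)
print("hub",*disc(C[0],w&(Z>131)&(Z<145),138)); print("gear",*disc(C[0],w&(Z>109)&(Z<145),114)); print("yel",*disc(C[0],w&(abs(Z-100)<5),100)); print("box",*disc(C[0],w&(abs(Z-50)<6),50))
b=P[w&(abs(Z-50)<6)][:,:2].astype(np.float32); print("boxrect",cv2.minAreaRect(b))
w=win(183,123,26); print("purple",*disc(C[0],w&(abs(Z-30)<5),30))
E
```

```text
square 12.7 [598.9 -51.9  25.5] [598.8 -51.9] 755 | [598.9 -52.3  31.3] [599.  -51.9] 1543
bar 12.5 [ 589.3 -142.    24.5] [ 589.6 -141.8] 322 | [ 589.7 -142.    31.4] [ 589.6 -141.5] 1335
cross 12.6 [617.3 126.7  24.6] [617.4 127.1] 523 | [617.3 126.8  31.4] [617.4 127.2] 1494
dot 12.5 [608.1  37.   13.6] [608.2  37.1] 244 | [608.2  37.1  31.4] [608.2  37.4] 1295
square 12.6 [598.4 -52.7  25.7] [598.9 -52.7] 556 | [598.9 -52.5  31.2] [599.  -52.1] 1107
hub [ 574.7 -245.7    9.4] [ 574.8 -245.7] 171
gear [ 574.5 -246.4   19.8] [ 574.8 -246.2] 595
yel [ 574.6 -248.5   27.9] [ 574.1 -246.7] 651
box [ 576.  -250.9   61.1] [ 574.9 -244. ] 1950
boxrect ((574.298583984375, -251.62806701660156), (89.29475402832031, 93.82779693603516), 81.4572982788086)
purple [ 425.8 -105.8   28.2] [ 425.7 -105.3] 1166
```

Wrist and top views agree to about 1 mm. I'll take averaged coordinates and move the gear to the bar mark.

```bash
cat >> h.py <<'E'
M=dict(bar=(590.0,-142.0),square=(599.2,-52.3),dot=(608.5,37.0),cross=(617.8,126.5)); BOX=(576,-251)
def pick(xy,z,a,op=92,hi=210):
    ctrl.command_gripper(op); ctrl.goto([*xy,hi],down(a))
    ctrl.servo_line([*xy,z+25]); hit=ctrl.servo_line([*xy,z],vel=60,threshold=15)
    ctrl.command_gripper(0); ctrl.pause(.2)
    print("grip",hit,np.round(ctrl.read_opening(),1),np.round(ctrl.read_finger_force(),1),np.round(ctrl.read_ee_pos(),1))
    ctrl.servo_line([*xy,z+20],vel=80); ctrl.servo_line([*xy,hi])
    print("up",np.round(ctrl.read_opening(),1),ctrl.read_clock())
def place(xy,z,a,op,hi=210):
    ctrl.goto([*xy,hi],down(a)); ctrl.servo_line([*xy,z+15])
    hit=ctrl.servo_line([*xy,z-3],vel=25,threshold=4); p=ctrl.read_ee_pos()
    ctrl.command_gripper(op); ctrl.pause(.2)
    ctrl.servo_line([*xy,p[2]+40],vel=80); ctrl.servo_line([*xy,hi])
    print("placed",hit,np.round(p,1),"expected z",z,ctrl.read_clock())
E
python3 - <<'E'
from h import *
pick((574.7,-245.8),117,APERP,50,230)
im,d,P,C=shot("top"); cv2.imwrite("pics/t1.png",im[60:300,180:540])
place(M["bar"],29,APERP,45,230)
im,d,P,C=shot("wrist"); cv2.imwrite("pics/w3.png",im)
E
```

```text
grip False 17.0 30.0 [ 574.8 -245.8  117.1]
up 16.9 8.225
placed True [ 589.8 -141.9   28.9] expected z 29 13.4917
```

View pics/t1.png

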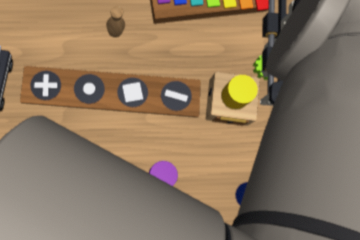

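The gear is lifted (green at crop (259,66)) and the yellow cylinder still stands on the box (crop (242,90)). I'll measure yellow again and move it.

```bash
python3 - <<'E'
from h import *
ctrl.goto([560,-200,330],down(APERP))
im,d,P,C=shot("wrist"); Z=P[...,2]; cv2.imwrite("pics/w4.png",im)
w=win(294,215,40)
r=disc(C,w&(abs(Z-100)<5),100); print("yel",*r)
print("box",*disc(C,w&(abs(Z-50)<6),50))
gw=win(294,130,30); print("gear",*disc(C,gw&(Z>20)&(Z<60),26)); print("hub",*disc(C,gw&(Z>44)&(Z<60),50))
w=win(183,123,26); print("purple",*disc(C,w&(abs(Z-30)<5),30))
y=r[0][:2]
assert abs(r[0][2]-28)<1.2 and np.hypot(*(y-[574.6,-247]))<5
pick(y,66,APERP,80,230)
place(M["dot"],28,APERP,80,230)
E
```

```text
yel [ 574.4 -248.6   28. ] [ 574.6 -248.2] 1279
box [ 575.9 -251.    61.2] [ 573.6 -242.8] 2019
gear [ 588.8 -142.9   19.4] [ 588.8 -142.7] 451
hub [ 588.6 -142.8    8.8] [ 588.7 -142.8] 124
purple [ 425.8 -105.6   27.9] [ 425.7 -105.2] 1167
grip False 55.5 30.0 [ 574.6 -248.7   66.3]
up 55.5 19.2917
placed True [608.3  37.   28.1] expected z 28 25.1
```

```bash
python3 - <<'E'
from h import *
pick((589.5,-142.3),29,APERP,45,230)
place(BOX,67,APERP,45,230)
pick((385.4,275.4),42,0,80,230)
place(M["bar"],54,APERP,80,230)
im,d,P,C=shot("top"); cv2.imwrite("pics/t2.png",im)
E
```

```text
grip False 17.2 30.0 [ 589.6 -142.4   29.2]
up 17.2 31.025
placed True [ 575.8 -250.9   66.9] expected z 67 35.7417
grip False 55.5 30.0 [385.6 275.5  42.2]
up 55.9 42.7917
placed True [ 589.9 -142.    54.1] expected z 54 49.1167
```

View pics/t2.png

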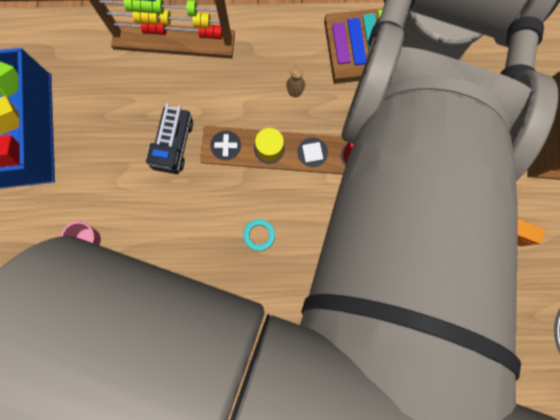

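Yellow stands on the dot mark (269,144) and red is partly visible on the bar (350,152). Blue and purple are next.

```bash
python3 - <<'E'
from h import *
pick((382.2,-278),28,0,80,230)
place(M["square"],40,APERP,80,230)
pick((425.5,-105.5),5,0,80,230)
place(M["cross"],17,APERP,80,230)
ctrl.goto([560,-200,330],down(APERP)); im,d,P,C=shot("wrist"); cv2.imwrite("pics/w5.png",im); Z=P[...,2]
sat=(im.max(2)-im.min(2).astype(int)>60)
w=win(294,130,60); print("red",*disc(C,w&(abs(Z-102)<6)&sat,102)); w=win(294,60,60); print("blue",*disc(C,w&(abs(Z-82)<5)&sat,82))
w=win(294,220,40); print("hub",*disc(C,w&(abs(Z-88)<6),88),"gear",*disc(C,w&(Z>58)&(Z<95),64))
ctrl.goto([400,-420,330],down(APERP)); im,d,P,C=shot("top"); cv2.imwrite("pics/t3.png",im); Z=P[...,2]
sat=(im.max(2)-im.min(2).astype(int)>60)
for n,u,v,z in(("bar",356,150,102),("square",313,147,82),("dot",268,145,62),("cross",225,144,42)):
    print(n,M[n],*disc(C,win(u,v,26)&(abs(Z-z)<5)&sat,z))
w=win(418,153,25); print("hub",*disc(C,w&(abs(Z-88)<6),88),"gear",*disc(C,w&(Z>56)&(Z<95),64)); print(ctrl.read_clock())
E
```

```text
grip False 56.1 30.0 [ 382.3 -278.1   28.2]
up 55.4 54.7417
placed True [599.  -52.2  40.1] expected z 40 60.4667
grip False 55.4 30.0 [ 425.6 -105.5    5.2]
up 55.3 66.525
placed True [617.6 126.5  17. ] expected z 17 72.5167
red [ 588.8 -141.4   27.6] [ 588.9 -141. ] 1556
blue [597.8 -52.5  27.7] [598.  -52.4] 1665
hub [ 574.5 -250.7    9.2] [ 574.8 -250.6] 128 gear [ 575.4 -250.8   20.1] [ 574.7 -250.7] 476
bar (590.0, -142.0) [ 588.6 -141.3   28.1] [ 588.6 -141.5] 670
square (599.2, -52.3) [597.5 -52.2  28.1] [597.7 -52.1] 640
dot (608.5, 37.0) [606.9  35.4  27.9] [606.8  35.5] 618
cross (617.8, 126.5) [616.6 125.6  27.5] [616.3 125.5] 566
hub [ 574.8 -250.6    9.5] [ 574.5 -250.7] 73 gear [ 574.5 -250.9   20.9] [ 574.7 -251.3] 296
74.9833
```

View pics/t3.png

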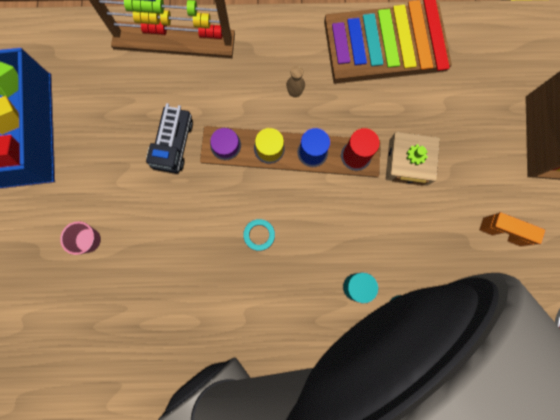

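All four cylinders stand upright in order in this view: purple (225,143), yellow (269,145), blue (315,146), red (363,148). Each measures within about 2.5 mm of its mark. The gear lies hub up in the middle of the box top (417,155), and the arm is clear.

```bash
python3 -c "
from workcell import ctrl
print(ctrl.finish_job())"
```

```text
the job is handed in; nothing more can be done
None
```

The job is handed in at about 75 s: red, blue, yellow and purple stand on the marks from the puzzle box to the fire engine, each within about 2.5 mm of its mark's centre, and the gear is back hub up on the middle of the box.

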